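Walk a die block square to its fence

TASK

With the fingertips only, walk the heavy die block round on the bench by pushing alternate corners, until its bright ground face (the long side next to the two guide pins) is square to the aluminium fence, and then push it home so that this face lies flush against the fence along its whole length, neither end of the block standing out past the fence. No corner may run into the fence while the block is still clearly askew. Do not lift or tip the block, do not touch the steel guide pins, and leave the caliper, the brass weight, the hex key and the tape roll where they are.

Things in the scene. Friction and masses are not known exactly. Their poses are not given: they have to be found in the camera images.
- die_block: loose cast aluminium die block, 0.7 to 1 kg, 90 (x) x 110 (y) x 36 mm high, sides plain and vertical; slides under up to 12 N. Origin: centre of underside, z up. Its +x side, 110 mm long, is the bright ground face for the fence; the rest is grey, a round dark cavity in the top. In place, its axes are parallel to the fence's; it starts 25 to 75 deg counterclockwise of that, its centre 115-220 mm in front.
- guide_pins: the two polished steel guide pins on top of the die block (fixed to it), 14 mm thick, rising 15 mm above the top, to 51 mm above the bench, at x = +22 mm, y = +-38 mm in the block's frame. Origin and axes as those of die_block. Not to be touched.
- fence: fixed bare aluminium fence (angle plate screwed to the bench), 180 mm long (y), wall 12 mm thick, 34 mm high; a foot 60 mm deep with screws and ribs lies behind. Origin: middle of the working face's lower edge, at bench height. x points level from the face into the wall, y along the face, z up. The block and free bench are on its -x side.
- face_a (a point): point on the ground face of the die block, 5 mm from its +y end, 18 mm above the underside (block frame x = 45, y = 50 mm)
- face_b (a point): point on the ground face of the die block, 5 mm from its -y end, 18 mm above the underside (block frame x = 45, y = -50 mm)
- caliper: steel caliper lying on the bench, 68 x 220 x 12 mm, bystander; origin: centre of its underside
- weight_1: brass check weight, 28 mm thick, 26 mm high, bystander; origin: centre of its underside
- hex_key: black hex key lying on the bench, 30 x 84 x 4 mm, bystander; origin: centre of its underside
- tape_1: roll of black tape lying flat, 58 mm across, 19 mm high, bystander; origin: centre of its underside
Mind the look-alikes: they are no part of the job. Of the things that look like the die_block, the larger one is meant.

How it is judged:
At the end, for the whole second after the job is handed in: Both ends of the block's ground face lie within 4 mm of the fence's working face, the block's middle within 38 mm of the fence's middle along the fence (so neither end stands out past the fence), and the block rests flat and still on the bench (x of face_a in the frame of fence between -0.004 and 0.004 m and x of face_b in the frame of fence between -0.004 and 0.004 m and y of die_block in the frame of fence between -0.038 and 0.038 m and x of die_block in the frame of fence below -0.035 m and height (world z) of die_block below 0.004 m and angle between die_block's own z axis and vertical below 0.05 rad and linear speed of die_block below 0.01 m/s); the robot touches nothing.
It fails at once if the die block is lifted more than 6 mm or tipped more than about 6 degrees (height (world z) of die_block above 0.006 m or angle between die_block's own z axis and vertical above 0.1 rad).
It fails at once if the block runs into the fence while more than 14 degrees askew (contact force between die_block and fence above 0.5 N and angle between the x axis of die_block and the x axis of fence, either way round above 0.245 rad).
It fails at once if the robot touches the guide pins (contact force between guide_pins and the arm above 0.5 N or contact force between guide_pins and the fingers above 0.5 N).
It fails at once if the caliper, brass weight, hex key or tape roll is moved more than 15 mm (distance of any of caliper, weight_1, hex_key, tape_1 from where it was at the start of the episode above 0.015 m).
It also fails if it takes over 69 s, if anything falls off the work surface, if the arm or the gripper's body presses on something with over 40 N, if the wrist force passes 120 N, or if a joint passes its speed limit or range.

ROBOT

A 6-joint arm with a two-finger parallel gripper is mounted at the origin on the work surface; the furniture and walls round the work are solid. World frame = base frame: x ahead of the robot, y to its left, z up, the work surface at z = 0. Lengths are in m, angles in rad, forces in N, time in s.
With the tool pointing down it reaches from about 0.25 to 0.775 m from the base axis. Payload 4 kg.
Tool frame: the origin (TCP) lies at the very end of the fingers, on their centre line; the grasp point (between the pads) lies hold_point_z behind it (hold_point_z is the distance from the TCP to the grasp point, in m); z points along the fingers, y is the direction in which the jaws open and shut (so a half turn about z gives the same grasp; the last joint's range is limited). The gripper opens to 94 mm and grips with 3 to 60 N. Pads are 16 mm wide; open, the fingers measure 119 mm over their backs; the gripper's body (75 mm by 177 mm) begins 78 mm behind the grasp point.
Start: joints at [1.145, 0.087, 1.371, -0, 1.684, -0.103], TCP at [0.174, 0.522, 0.206] pointing down, gripper open.
Joint ranges: [-3.1, 3.1], [-0.76, 2.03], [0.27, 2.55], [-1.08, 4.22], [0.17, 2.65], [-2.57, 2.57]. Speed limits (rad/s): [2.79, 2.79, 3.14, 3.14, 3.14, 3.14].

INTERFACE

Orientations are given as [roll, pitch, yaw] about the fixed x, y, z axes, in that order (R = Rz(yaw) Ry(pitch) Rx(roll)).
In Python, from bench import * gives the robot as it stands.
- The arm moves only by the tool step_arm, never from a script. Its argument "increments" is text: rows parted by semicolons, each of 6 numbers parted by spaces: the shift along the tool's x, y, z in cm, then the turn, a rotation vector about the tool's x, y, z in rad. A call has 1 to 5 rows; each row shifts and turns the commanded pose from where the row before left it, along the tool's axes as they then stand; what a row does not reach is not made up. A row lasts 1/10 s, in which the tool goes at most 50 mm and 8.59 degrees, less where a joint would pass 70% of its speed; a pose out of reach is approached as far as the arm can. A call is refused whole if a number of a shift passes 5 or a number of a turn 0.15, either way. A call with a gripper value outside its range is refused whole. "claw" is the gripper's target within -1 to 1 (shut at 1, half-way at 0, fully open at -1), set as the call begins (left out, the last holds). The fingers move at their own pace and stop on an object; the grip force is fixed at half the most. Time passes only in rows, so rows that do not move let the fingers close. It gives the time, the measured TCP pose, the force and the opening at its end, in the units of the state.
- get_obs(): the state, without advancing time (a new reading comes with each control period).
- snapshot(name): name is "scene" or "top" or "wrist"; returns the picture (384x512x3 uint8, red, green, blue); there is no depth.
- calibration(name): a dict with "camera_matrix" (3x3 intrinsics, pixels), "k1" (the pictures are not rectified: a ray, as slopes to the right and down, at radius r is drawn at 1 + k1 r^2 times it, then the intrinsics apply), "eye" and "orientation" of the camera in the world; the wrist camera has in their place "tool_from_camera" (4x4, takes a point from camera to tool coordinates, whose origin is the TCP and whose axes are the flange's). Camera axes: x right, y up, looking along -z (the intrinsics and any distortion apply to the point x, -y, -z); pixel columns grow to the right and rows downward; lengths in m; the calibration is good to about 2 mm. A picture is of the moment at which its call begins: read the wrist's pose just before it. calibration takes no time and is no camera call.
- close_job(): hands the job in, once; it reports no verdict.
The state is a dict: "time": time; "joint_positions": joint angles; "qvel": joint speeds; "joint_torque": joint torques, N m; "tool_pos": TCP position; "ee_rot": TCP orientation; "wrist_force": force on the tool from outside, world axes, zero at the start; "wrist_torque": the same for the moment, N m; "width": finger opening in m.
Only numpy, scipy, OpenCV 4.12 (cv2) and the standard library are available. Lean on these libraries where they do the work, as an engineer would, in place of code of your own. Each camera call takes 0.05 s, during which the arm holds its last target. There are 200 camera calls.

## Working session

There is one attempt and no reset: what is moved stays moved. The work goes in short steps, Python scripts to look and compute and a tool call to move; the robot and the scene stay as the last step left them, time stands still between calls to the robot, and variables do not carry over. Pictures are saved under pics/ and viewed, about 8 in all and at most 12, crops included, and the job is handed in when it is done.

Besides the shell and the picture viewer there is one more tool, called in YAML: its name, and indented under it one key for each argument. step_arm: Moves the arm, as the interface text tells. Its arguments: {"type":"object","properties":{"increments":{"type":"string"},"claw":{"type":"number"}},"required":["increments"]}

```bash
mkdir -p pics; cat > h.py <<'E'
from bench import *
import numpy as np, cv2
from scipy.spatial.transform import Rotation as R
def ray(name,uv,z,obs=None):
    c=calibration(name);K=np.array(c["camera_matrix"]);k=c["k1"]
    uv=np.atleast_2d(np.array(uv,float))
    d=np.c_[(uv[:,0]-K[0,2])/K[0,0],(uv[:,1]-K[1,2])/K[1,1]]
    rd=np.linalg.norm(d,axis=1);r=rd.copy()
    for _ in range(30): r=rd/(1+k*r*r)
    d=d*(r/np.maximum(rd,1e-9))[:,None]
    v=np.c_[d[:,0],-d[:,1],-np.ones(len(d))]
    o=np.array(c["orientation"]);
    M=o if o.shape==(3,3) else R.from_euler('xyz',o).as_matrix()
    e=np.array(c["eye"]);w=v@M.T
    return (e+w*((z-e[2])/w[:,2])[:,None])[:,:2]
E
python3 - <<'E'
from h import *
print(get_obs())
for n in("scene","top"):
    print(calibration(n))
    im=snapshot(n);cv2.imwrite(f"pics/{n}0.png",cv2.cvtColor(im,cv2.COLOR_RGB2BGR))
a=cv2.imread("pics/top0.png");cv2.imwrite("pics/top0x.png",cv2.resize(a,(800,600),interpolation=cv2.INTER_CUBIC))
E
```

```text
{'time': 0.0, 'joint_positions': array([ 1.14491572e+00,  8.79512949e-02,  1.37223269e+00,  3.28973530e-05,
        1.68358873e+00, -1.03085312e-01]), 'qvel': array([-0.00053625, -0.00098982, -0.00044615,  0.0008221 ,  0.00044217,
        0.00020236]), 'joint_torque': array([-3.00606371e-04, -3.40171123e+01, -3.02434945e+01,  7.17259292e-02,
        3.27352574e-02, -1.44797241e-04]), 'tool_pos': array([0.17423202, 0.52110465, 0.20431714]), 'ee_rot': array([-3.13942752e+00, -2.56857563e-04,  2.81880075e+00]), 'wrist_force': array([0.7847449 , 0.75541939, 0.84074056]), 'wrist_torque': array([ 0.04434763, -0.02565661,  0.00987157]), 'width': 0.09364782355781692}
{'camera_matrix': array([[395.73759968,   0.        , 253.15675039],
       [  0.        , 395.73759968, 192.53697359],
       [  0.        ,   0.        ,   1.        ]]), 'k1': -0.049844480760318846, 'eye': array([ 0.4327099 , -0.52390719,  0.83595482]), 'orientation': array([ 0.64131765, -0.00843438, -0.06530416])}
{'camera_matrix': array([[395.33537827,   0.        , 259.83311764],
       [  0.        , 395.33537827, 197.68085815],
       [  0.        ,   0.        ,   1.        ]]), 'k1': -0.1336056657070532, 'eye': array([0.35554122, 0.01754422, 1.24814538]), 'orientation': array([ 0.09342786,  0.00417904, -1.55599247])}
```

View pics/top0x.png

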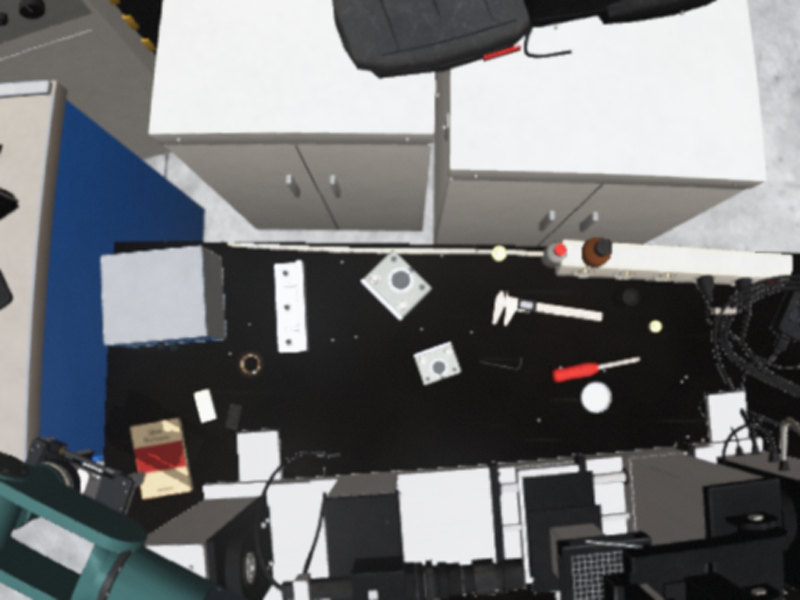

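View pics/scene0.png

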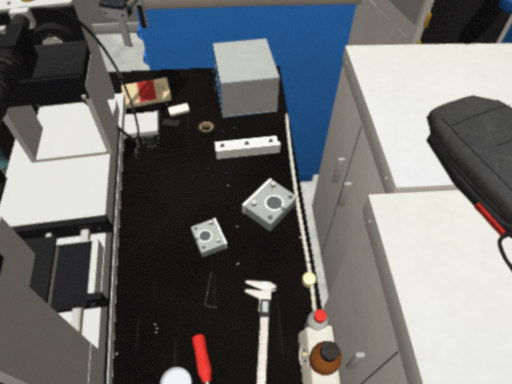

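The two look-alikes in the 800x600 view are the block at (396,285), which is larger, and the one at (437,363), which is smaller. The larger one is meant. The fence is at (290,307). I'll confirm this in one enlarged crop.

```bash
python3 - <<'E'
from h import *
t=cv2.imread("pics/top0.png")[150:260,165:325]
s=cv2.imread("pics/scene0.png")[125:265,180:310]
cv2.imwrite("pics/c1.png",np.vstack([cv2.resize(t,(480,330),interpolation=cv2.INTER_CUBIC)]))
t5=cv2.resize(t,(800,550),interpolation=cv2.INTER_CUBIC);cv2.imwrite("pics/c1.png",t5)
cv2.imwrite("pics/c2.png",cv2.resize(s,None,fx=4,fy=4,interpolation=cv2.INTER_CUBIC))
E
```

```text
(no output)
```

View pics/c1.png

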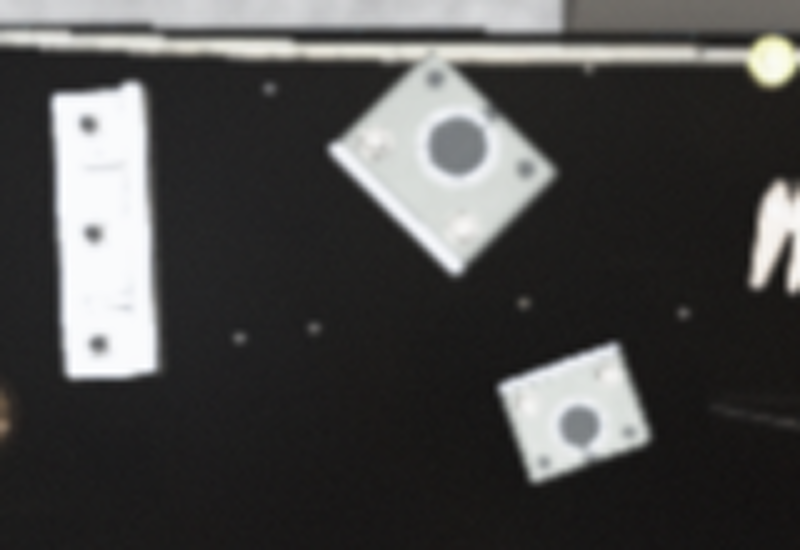

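View pics/c2.png

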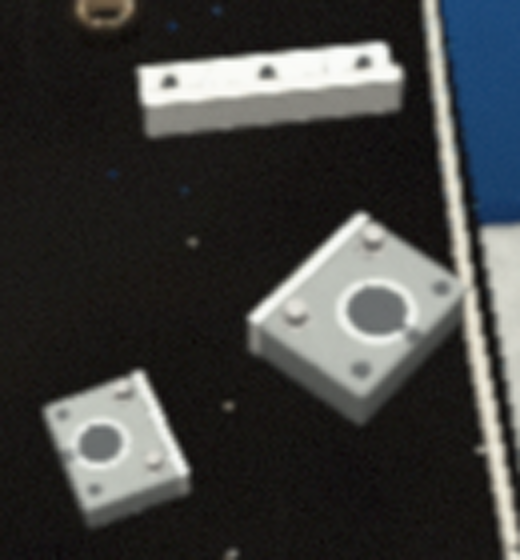

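The crops confirm it. The large block's bright face runs along (333,150)-(458,275) in the top crop, next to the two pins, and its cavity is on the other side. The smaller block at about (575,410) is the decoy. The fence's working face is its right edge, (145,85)-(158,372). Next I convert these to poses.

```bash
python3 - <<'E'
from h import *
T=lambda p:(np.array(p,float)+.5)/5-.5+[165,150]
S=lambda p:(np.array(p,float)+.5)/4-.5+[180,125]
np.set_printoptions(precision=4,suppress=True)
print("block top view",ray("top",T([[333,150],[430,57],[555,172],[458,275]]),.036))
print("block scene",ray("scene",S([[250,320],[362,213],[466,287],[362,392]]),.036))
print("block scene bottom",ray("scene",S([[254,352],[362,425]]),0))
print("fence top z0",ray("top",T([[146,85],[159,372]]),0))
print("fence scene z0",ray("scene",S([[402,109],[150,138]]),0))
print("fence scene z.034",ray("scene",S([[402,78],[143,107]]),.034))
print("decoy",ray("top",T([[499,385],[617,344],[651,440],[533,484]]),.02))
print("rail",ray("top",T([[150,45],[400,57],[700,55]]),0.0))
print("rail.s",ray("scene",S([[430,0],[464,290],[510,560]]),0.0))
print("caliper,tape",ray("top",T([[755,290],[780,180],[5,410]]),0.01))
# bright-mask refinement
im=cv2.imread("pics/top0.png",0)
n,l,st,c=cv2.connectedComponentsWithStats((im>110).astype(np.uint8))
for i in range(1,n):
    if 80<st[i,4]<3000 and 150<c[i,0]<400 and 150<c[i,1]<260:
        q=cv2.minAreaRect(np.argwhere(l==i)[:,::-1].astype(np.float32)); print(c[i],st[i],q)
print(ray("top",T([[333,150],[430,57],[555,172],[458,275]]),.036).mean(0))
print(calibration("wrist")["tool_from_camera"])
E
```

```text
block top view [[ 0.524   0.1138]
 [ 0.5832  0.0547]
 [ 0.5122 -0.0238]
 [ 0.4475  0.0351]]
block scene [[ 0.4488  0.0361]
 [ 0.5255  0.1164]
 [ 0.5853  0.0533]
 [ 0.513  -0.0203]]
block scene bottom [[ 0.4509  0.0364]
 [ 0.5145 -0.0215]]
fence top z0 [[0.5696 0.238 ]
 [0.3858 0.2241]]
fence scene z0 [[0.5669 0.2387]
 [0.3869 0.2215]]
fence scene z.034 [[0.5646 0.2368]
 [0.3843 0.2198]]
decoy [[ 0.3807  0.0089]
 [ 0.4071 -0.0641]
 [ 0.3479 -0.0857]
 [ 0.3198 -0.013 ]]
rail [[ 0.5957  0.2363]
 [ 0.5897  0.075 ]
 [ 0.5939 -0.1173]]
rail.s [[ 0.6001  0.3489]
 [ 0.5905  0.0769]
 [ 0.5923 -0.118 ]]
caliper,tape [[ 0.4427 -0.1514]
 [ 0.5126 -0.1672]
 [ 0.3599  0.3197]]
[185.6061 196.1604] [ 175  166   22   60 1122] ((185.558837890625, 195.7353057861328), (58.98078918457031, 19.311450958251953), 87.27368927001953)
[324.8435 196.2925] [315 186  26  23 294] ((326.0040283203125, 199.41824340820312), (23.61078453063965, 21.384328842163086), 21.250505447387695)
[363.9778 199.1556] [343 194  43  12 270] ((363.9046630859375, 199.13571166992188), (42.870391845703125, 6.329192638397217), 8.530765533447266)
[279.5249 231.9521] [265 219  30  27 543] ((279.5316467285156, 231.9886932373047), (21.45825958251953, 25.494295120239258), 70.34617614746094)
[380.1854 235.2865] [356 229  53  13 178] ((381.98822021484375, 234.94708251953125), (4.447074890136719, 53.364898681640625), 77.47119140625)
[381.132  253.8449] [372 244  19  20 303] ((381.0, 253.5), (19.0, 18.0), 90.0)
[0.5167 0.045 ]
[[ 0.0006  0.9638  0.2667  0.0768]
 [ 1.     -0.0005 -0.0005  0.0016]
 [-0.0004  0.2667 -0.9638 -0.1786]
 [ 0.      0.      0.      1.    ]]
```

Poses found:
- **Fence:** middle at about (0.477, 0.2305), with its x axis at yaw 95°.
- **Block:** centre at about (0.517, 0.045), with its x axis at yaw 136°, so it is 41° counterclockwise.

I'll push on the back face near its +y corner with closed fingers. That turns the block clockwise and carries it towards the fence. First I travel there at height.

step_arm:
  increments: "-3.53 -2.75 0 0 0 0;-3.53 -2.75 0 0 0 0;-3.53 -2.75 0 0 0 0;-3.53 -2.75 0 0 0 0;-3.53 -2.75 0 0 0 0"
  claw: 1

```text
time: 0.6
tool_pos: [0.2986, 0.3335, 0.205]
ee_rot: [-3.141, -0.0, 2.819]
wrist_force: [1.3, -0.7, -0.6]
width: 0.0572
```

step_arm:
  increments: "-3.53 -2.75 0 0 0 0;-3.53 -2.75 0 0 0 0;-3.53 -2.75 0 0 0 0;-3.53 -2.75 0 0 0 0;-3.53 -2.75 0 0 0 0"

```text
time: 1.1
tool_pos: [0.4224, 0.1471, 0.2051]
ee_rot: [3.142, -0.0, 2.819]
wrist_force: [0.8, 0.3, -0.3]
width: 0.0175
```

step_arm:
  increments: "-3.53 -2.75 0 0 0 0;-3.53 -2.75 0 0 0 0;-3.53 -2.75 0 0 0 0;-3.53 -2.75 0 0 0 0;-3.53 -2.75 0 0 0 0"

```text
time: 1.6
tool_pos: [0.5462, -0.0393, 0.2049]
ee_rot: [3.141, -0.001, 2.818]
wrist_force: [0.7, -0.0, 0.5]
width: 0.0009
```

step_arm:
  increments: "0 0 0 0 0 0.149;0 0 0 0 0 0.149;0 0 0 0 0 0.149;0 0 0 0 0 0"

```text
time: 2.0
tool_pos: [0.5455, -0.0377, 0.2047]
ee_rot: [-3.141, -0.001, 2.372]
wrist_force: [0.6, -0.9, 0.2]
width: 0.0005
```

```bash
cat >> h.py <<'E'
def wray(uv,z,o):
    c=calibration("wrist");K=np.array(c["camera_matrix"]);k=c["k1"];X=np.array(c["tool_from_camera"])
    uv=np.atleast_2d(np.array(uv,float))
    d=np.c_[(uv[:,0]-K[0,2])/K[0,0],(uv[:,1]-K[1,2])/K[1,1]]
    rd=np.linalg.norm(d,axis=1);r=rd.copy()
    for _ in range(30): r=rd/(1+k*r*r)
    d=d*(r/np.maximum(rd,1e-9))[:,None]
    M=R.from_euler('xyz',o["ee_rot"]).as_matrix()
    w=np.c_[d[:,0],-d[:,1],-np.ones(len(d))]@X[:3,:3].T@M.T
    e=M@X[:3,3]+o["tool_pos"]
    return (e+w*((z-e[2])/w[:,2])[:,None])[:,:2]
def shot(n):
    o=get_obs();im=snapshot("wrist");np.save(f"pics/{n}.npy",[o["tool_pos"],o["ee_rot"]])
    cv2.imwrite(f"pics/{n}.png",cv2.cvtColor(im,cv2.COLOR_RGB2BGR));return o
def pose(n):
    a=np.load(f"pics/{n}.npy");return dict(tool_pos=a[0],ee_rot=a[1])
E
python3 -c "
from h import *
shot('w1')"
```

```text
(no output)
```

View pics/w1.png

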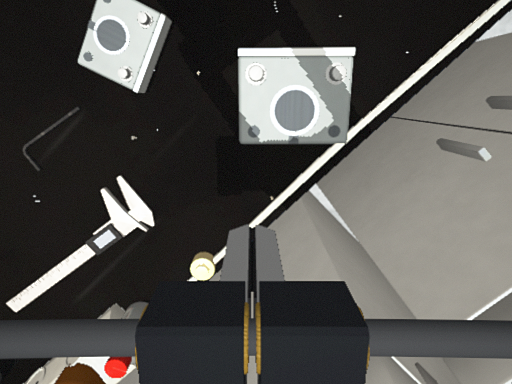

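The wrist view shows the block at (238..354, 48..143), nearly square to the tool. The brass weight is at (203,265), near where the fingers will go, so I'll get positions for both.

```bash
python3 - <<'E'
from h import *
np.set_printoptions(precision=4,suppress=True)
o=pose("w1")
q=wray([[238,54],[355,53],[351,138],[240,137]],.036,o)
print(q,q.mean(0)); print(wray([[203,262]],.026,o),wray([[203,270]],0,o))
d=q[1]-q[0];print(np.degrees(np.arctan2(d[1],d[0]))+90, np.linalg.norm(d))
d=q[2]-q[3];print(np.degrees(np.arctan2(d[1],d[0]))+90)
print("rail",wray([[450,55],[255,225]],0,o))
print("cal",wray([[120,178],[152,218]],0.01,o), ray("top",[[499/1.5625,253/1.5625]],.013))
E
```

```text
[[ 0.4543  0.0351]
 [ 0.5301  0.114 ]
 [ 0.5885  0.0612]
 [ 0.5105 -0.0178]] [0.5209 0.0481]
[[ 0.5825 -0.1483]] [[ 0.5966 -0.1682]]
136.19321787329875 0.10943623392842909
135.33748682876674
rail [[ 0.6036  0.1916]
 [ 0.5987 -0.0814]]
cal [[ 0.4519 -0.1477]
 [ 0.5076 -0.1576]] [[ 0.588  -0.1629]]
```

The wrist view agrees with the earlier poses: block centre about (0.520, 0.047), yaw 136°. The weight is 12 cm away. I'll descend and start pushing the +y corner.

step_arm:
  increments: "0 0 4.5 0 0 0;0 0 4.5 0 0 0;0 0 4.5 0 0 0;0 0 4.5 0 0 0;0 0 1 0 0 0"

```text
time: 2.55
tool_pos: [0.5407, -0.0365, 0.0093]
ee_rot: [-3.135, -0.01, 2.375]
wrist_force: [-0.4, -0.0, -0.7]
width: 0.0004
```

step_arm:
  increments: "1.0 0 0 0 0 0;0.7 0 0 0 0 0;0.5 0 0 0 0 0;0.5 0 0 0 0 0;0 0 0 0 0 0"

```text
time: 3.05
tool_pos: [0.5285, -0.0192, 0.0182]
ee_rot: [3.138, 0.006, 2.372]
wrist_force: [2.5, -3.9, 1.3]
width: 0.0004
```

step_arm:
  increments: "0.7 0 0 0 0 0.06;0.7 0 0 0 0 0.08;0.7 0 0 0 0 0.08;0.7 0 0 0 0 0.08;0 0 0 0 0 0"

```text
time: 3.55
tool_pos: [0.5089, 0.0023, 0.0167]
ee_rot: [3.141, 0.002, 2.072]
wrist_force: [0.2, -3.1, 1.3]
width: 0.0006
```

```bash
python3 - <<'E'
from h import *
a=cv2.cvtColor(snapshot("top"),cv2.COLOR_RGB2BGR);cv2.imwrite("pics/t2r.png",a)
o=shot('w2')
b=cv2.imread('pics/w2.png')
cv2.imwrite("pics/t2.png",np.hstack([cv2.resize(a[140:260,165:325],(400,300),interpolation=cv2.INTER_CUBIC),cv2.resize(b,(400,300))]))
E
```

```text
(no output)
```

View pics/t2.png

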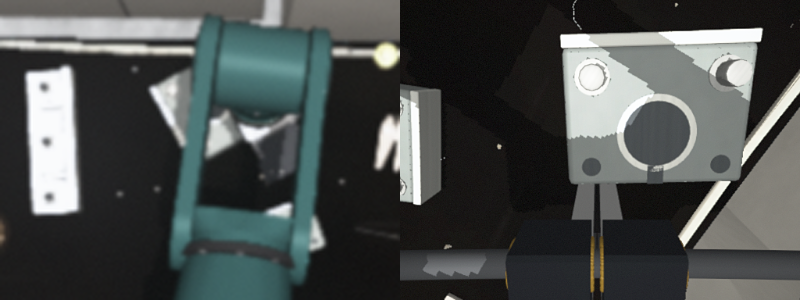

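The top view is now hidden by the arm, so I rely on the wrist view. It shows the block turning with finger contact at about (597,183) in the composite. I'll automate measuring the front edge from the wrist image.

```bash
cat >> h.py <<'E'
OF=np.array([.477,.2305]);aF=np.radians(95.0)
xf=np.array([np.cos(aF),np.sin(aF)]);yf=np.array([-xf[1],xf[0]])
def meas(n,seed=None):
    g=cv2.imread(f"pics/{n}.png",0);o=pose(n)
    m=(cv2.medianBlur(g,3)>60).astype(np.uint8);m[235:]=0
    k,l,st,c=cv2.connectedComponentsWithStats(m)
    # component nearest the middle column just ahead of the fingers
    i=max(range(1,k),key=lambda i:st[i,4]/(1+abs(c[i,0]-280)/60))
    cols=np.arange(st[i,0],st[i,0]+st[i,2]);p=np.array([[u,np.argmax(l[:,u]==i)] for u in cols],float)
    p=p[p[:,1]<np.median(p[:,1])+25]
    for _ in range(6):
        f=np.polyfit(p[:,0],p[:,1],1);r=abs(np.polyval(f,p[:,0])-p[:,1]);p=p[r<max(1.5,2.5*np.median(r))]
    e=[[p[0,0]-.5,0],[p[-1,0]+.5,0]]
    for t in e:t[1]=np.polyval(f,t[0])-.5
    q=wray(e,.036,o);d=q[1]-q[0];L=np.linalg.norm(d);yaw=np.arctan2(d[1],d[0])+np.pi/2
    bx=np.array([np.cos(yaw),np.sin(yaw)]);cen=q.mean(0)-.045*bx
    print("px",np.round(e,1).tolist(),"L %.4f"%L,"yaw %.1f askew %.1f"%(np.degrees(yaw),np.degrees(yaw-aF)),"cen",cen.round(4))
    print("fence frame: c",round((cen-OF)@xf,4),round((cen-OF)@yf,4),"ends x",((q-OF)@xf).round(4))
    to=o["tool_pos"][:2]-cen;by=np.array([-bx[1],bx[0]])
    print("tool in block frame",(to@bx).round(4),(to@by).round(4),"z",o["tool_pos"][2].round(4),"toolyaw",np.degrees(o["ee_rot"][2]).round(1))
E
python3 -c "
from h import *
meas('w2')"
```

```text
px [[204.5, 43.7], [464.5, 35.0]] L 0.1092 yaw 120.2 askew 25.2 cen [0.5147 0.0695]
fence frame: c -0.1637 -0.0235 ends x [-0.1463 -0.0997]
tool in block frame -0.0551 0.0387 z 0.0165 toolyaw 118.8
```

That works: the block is now 25° askew. Next I pull back, half-open the fingers to make a two-point pusher centred on the back face, and push along the block's own x. That carries it forward and also brings it nearer the fence middle.

step_arm:
  increments: "-1.0 0 0 0 0 0;-1.0 1.9 0 0 0 -0.02;0 2.0 0 0 0 0;0 0 0 0 0 0;0 0 0 0 0 0"
  claw: 0

```text
time: 4.15
tool_pos: [0.5515, 0.0042, 0.0147]
ee_rot: [-3.14, -0.002, 2.092]
wrist_force: [-1.5, 0.0, -0.8]
width: 0.037
```

step_arm:
  increments: "0.8 0 0 0 0 0;0.6 0 0 0 0 0;0.6 0 0 0 0 0;0.6 0 0 0 0 0;0.6 0 0 0 0 0"

```text
time: 4.65
tool_pos: [0.5361, 0.0316, 0.0155]
ee_rot: [3.141, 0.002, 2.092]
wrist_force: [1.7, -3.2, -2.5]
width: 0.0471
```

step_arm:
  increments: "0.6 0 0 0 0 0;0.6 0 0 0 0 0;0.6 0 0 0 0 0;0.5 0 0 0 0 0;0 0 0 0 0 0"

```text
time: 5.15
tool_pos: [0.5241, 0.0531, 0.0155]
ee_rot: [-3.142, -0.002, 2.092]
wrist_force: [-0.5, -0.5, -0.3]
width: 0.0471
```

```bash
python3 -c "
from h import *
shot('w3');meas('w3')"
```

```text
px [[121.5, 41.9], [378.5, 42.0]] L 0.1084 yaw 119.9 askew 24.9 cen [0.4975 0.1012]
fence frame: c -0.1306 -0.0092 ends x [-0.1126 -0.0669]
tool in block frame -0.055 0.001 z 0.0155 toolyaw 119.9
```

View pics/w3.png

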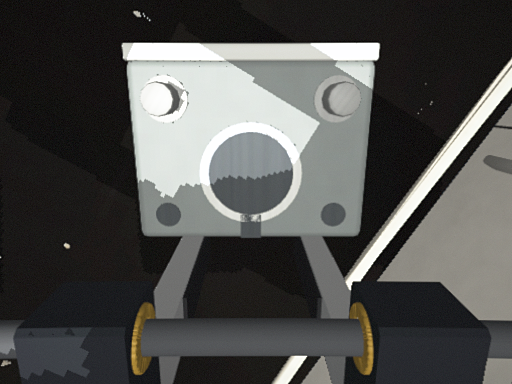

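Both fingers bear evenly and the block tracks straight. Its centre is now at fence y of -9 mm, 25° askew. Next I turn it clockwise 25° while pushing, still with clear room before the fence.

step_arm:
  increments: "0.6 -0.4 0 0 0 0.0725;0.6 -0.4 0 0 0 0.0725;0.6 -0.4 0 0 0 0.0725;0.6 -0.4 0 0 0 0.0725;0 0 0 0 0 0"

```text
time: 5.7
tool_pos: [0.4999, 0.0677, 0.0157]
ee_rot: [-3.141, -0.0, 1.802]
wrist_force: [-0.6, -2.1, 0.8]
width: 0.047
```

step_arm:
  increments: "0.6 -0.4 0 0 0 0.0725;0.6 -0.4 0 0 0 0.0725;0 0 0 0 0 0"

```text
time: 6.0
tool_pos: [0.4901, 0.0777, 0.0157]
ee_rot: [-3.141, -0.0, 1.658]
wrist_force: [-0.5, -2.3, 3.0]
width: 0.0473
```

```bash
python3 -c "
from h import *
shot('w4');meas('w4')"
```

```text
px [[121.5, 40.1], [380.5, 42.4]] L 0.1092 yaw 94.6 askew -0.4 cen [0.4859 0.1335]
fence frame: c -0.0974 -0.0004 ends x [-0.052  -0.0528]
tool in block frame -0.0559 0.0002 z 0.0157 toolyaw 95.0
```

View pics/w4.png

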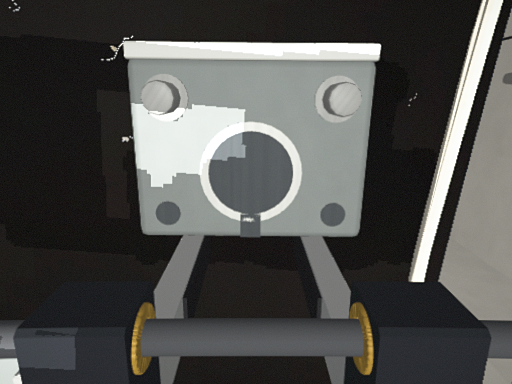

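The block is square to my fence estimate and centred, with a gap of about 52 mm. I'll push 36 mm straight, then refine the fence line from close up.

step_arm:
  increments: "0.6 0 0 0 0 0;0.8 0 0 0 0 0;0.8 0 0 0 0 0;0.8 0 0 0 0 0;0.6 0 0 0 0 0"

```text
time: 6.55
tool_pos: [0.4878, 0.1128, 0.0157]
ee_rot: [3.141, 0.002, 1.659]
wrist_force: [1.1, -5.6, 2.1]
width: 0.0472
```

```bash
python3 -c "
from h import *
shot('w5');meas('w5')"
```

```text
px [[120.5, 41.9], [378.5, 41.9]] L 0.1087 yaw 95.1 askew 0.1 cen [0.4833 0.1683]
fence frame: c -0.0625 -0.0008 ends x [-0.0176 -0.0174]
tool in block frame -0.0557 0.0004 z 0.0157 toolyaw 95.0
```

View pics/w5.png

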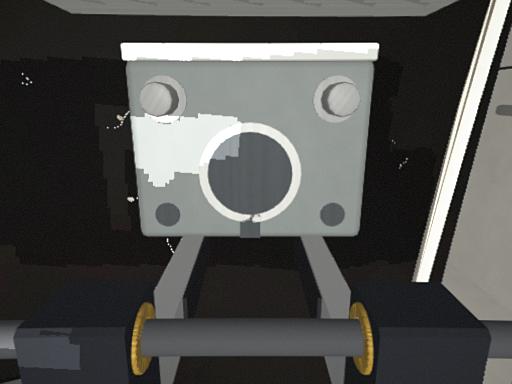

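The fence's working face is visible, with its lower edge running from (72,13) to (425,15). I'll locate it.

```bash
python3 - <<'E'
from h import *
o=pose("w5");g=cv2.imread("pics/w5.png",0)
p=np.array([[u,40-np.argmax(g[40:0:-1,u]>60)+.5] for u in range(90,415,3)],float)
p=p[abs(p[:,1]-np.median(p[:,1]))<6]
for _ in range(5):
    f=np.polyfit(p[:,0],p[:,1],1);r=abs(np.polyval(f,p[:,0])-p[:,1]);p=p[r<1.5]
e=[[72,np.polyval(f,72)],[426,np.polyval(f,426)]]
q=wray(e,0,o);d=q[1]-q[0]
print(e,q,"L",np.linalg.norm(d),"yaw",np.degrees(np.arctan2(d[1],d[0]))+90,"mid",q.mean(0),"in my frame",((q-OF)@xf),((q-OF)@yf))
E
```

```text
[[72, np.float64(14.243675284959682)], [426, np.float64(16.912918172551194)]] [[0.38841687 0.22254081]
 [0.56657633 0.23719226]] L 0.17876089895966074 yaw 94.70130370267158 mid [0.4774966  0.22986654] in my frame [-0.00020838 -0.00114029] [ 0.08893973 -0.08981874]
```

The fence matches my estimate within 1 mm and 0.3°, leaving a gap of about 17 mm. I'll push gently and watch the force.

step_arm:
  increments: "0.3 0 0 0 0 0;0.3 0 0 0 0 0;0.3 0 0 0 0 0;0.3 0 0 0 0 0;0.2 0 0 0 0 0"

```text
time: 7.1
tool_pos: [0.4865, 0.1265, 0.0157]
ee_rot: [3.141, 0.002, 1.658]
wrist_force: [0.8, -6.5, 1.5]
width: 0.0472
```

step_arm:
  increments: "0.1 0 0 0 0 0;0.1 0 0 0 0 0;0.1 0 0 0 0 0;0 0 0 0 0 0"

```text
time: 7.5
tool_pos: [0.4863, 0.1295, 0.0157]
ee_rot: [3.141, 0.002, 1.658]
wrist_force: [1.1, -5.8, 1.7]
width: 0.0471
```

```bash
python3 -c "
from h import *
shot('w6');meas('w6');print(get_obs()['wrist_force'])"
```

```text
px [[60.5, -0.5], [435.5, -0.5]] L 0.1522 yaw 95.1 askew 0.1 cen [0.4799 0.2004]
fence frame: c -0.0303 -0.0003 ends x [0.0146 0.0148]
tool in block frame -0.0711 -0.0001 z 0.0157 toolyaw 95.0
[ 0.68939316 -5.14113368  2.21338304]
```

View pics/w6.png

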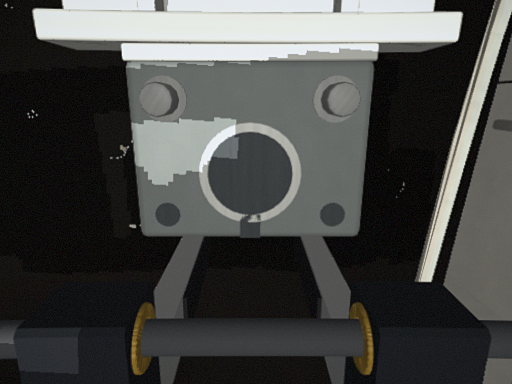

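The block is almost home. My edge finder has now merged the block with the fence, so that reading is void. I'll continue in 1 mm rows until the force rises.

step_arm:
  increments: "0.1 0 0 0 0 0;0.1 0 0 0 0 0;0 0 0 0 0 0"

```text
time: 7.85
tool_pos: [0.4862, 0.1298, 0.0157]
ee_rot: [3.142, 0.005, 1.658]
wrist_force: [1.0, -9.2, 2.1]
width: 0.047
```

step_arm:
  increments: "0.1 0 0 0 0 0;0.1 0 0 0 0 0;0 0 0 0 0 0"

```text
time: 8.15
tool_pos: [0.486, 0.1299, 0.0158]
ee_rot: [-3.141, 0.009, 1.657]
wrist_force: [-0.4, -13.0, 3.4]
width: 0.0469
```

The force rises without any motion, so the block is against the fence. I'll back straight off, lift clear, and retreat so the top camera can see.

step_arm:
  increments: "-0.5 0 0 0 0 0;-1 0 0 0 0 0;-2 0 0 0 0 0;-3 0 0 0 0 0;0 0 0 0 0 0"

```text
time: 8.65
tool_pos: [0.4913, 0.0678, 0.0153]
ee_rot: [-3.142, -0.001, 1.654]
wrist_force: [-0.8, 0.1, -1.1]
width: 0.0467
```

step_arm:
  increments: "0 0 -4 0 0 0;0 0 -4 0 0 0;0 0 -4 0 0 0;0 0 -4 0 0 0;0 0 0 0 0 0"

```text
time: 9.15
tool_pos: [0.4946, 0.071, 0.1826]
ee_rot: [3.128, -0.001, 1.658]
wrist_force: [-0.1, -0.3, 0.6]
width: 0.0472
```

```bash
python3 - <<'E'
from h import *
o=shot('w7');b=cv2.imread('pics/w7.png')
a=cv2.cvtColor(snapshot("scene"),cv2.COLOR_RGB2BGR)
cv2.imwrite("pics/f.png",np.hstack([b[:300,:400],cv2.resize(a[100:250,160:360],(400,300),interpolation=cv2.INTER_CUBIC)]))
print(get_obs()['tool_pos'],get_obs()['wrist_force'])
E
```

```text
[0.49161788 0.07056709 0.17644596] [ 0.10134815 -0.29087114 -1.1630318 ]
```

View pics/f.png

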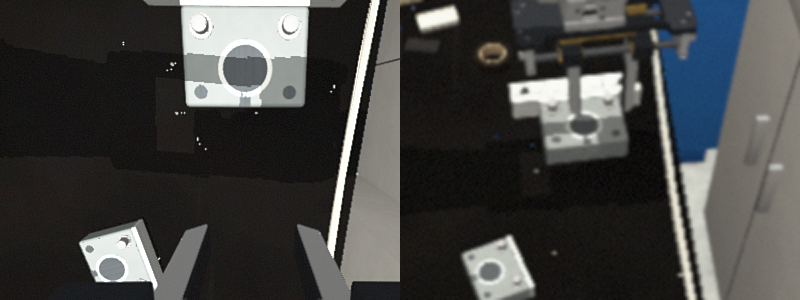

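In the picture the block sits against the fence, but the joint is cut off at the top. I'll move forward at height for one last close look.

step_arm:
  increments: "2.5 0 0 0 0 0;2.5 0 0 0 0 0;2.5 0 0 0 0 0;0 0 0 0 0 0;0 0 0 0 0 0"

```text
time: 9.75
tool_pos: [0.4835, 0.1446, 0.1734]
ee_rot: [-3.138, 0.0, 1.658]
wrist_force: [-0.6, 0.3, 0.1]
width: 0.0473
```

```bash
python3 - <<'E'
from h import *
o=shot('w8');b=cv2.imread('pics/w8.png')
cv2.imwrite("pics/w8x.png",cv2.resize(b[0:240,90:410],(800,600),interpolation=cv2.INTER_CUBIC));print(o['tool_pos'])
E
```

```text
[0.48350619 0.14459938 0.17338807]
```

View pics/w8x.png

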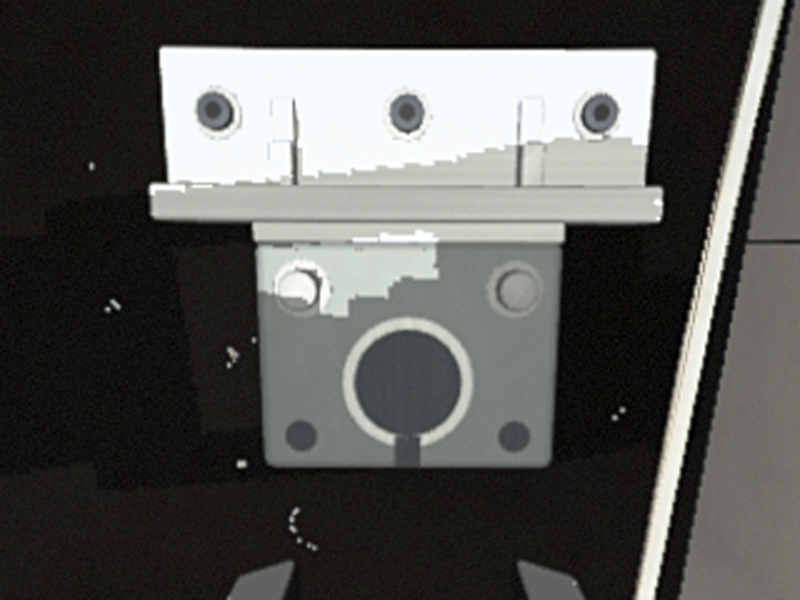

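The face runs along the fence's edge (rows 221-223) from column 253 to 565, parallel and with no visible gap. The block is centred on the fence (columns 150-662). I'll hand in.

```bash
python3 -c "
from bench import *
print(close_job(), get_obs()['time'])"
```

```text
the job is handed in; nothing more can be done
the job is handed in; nothing more can be done
```

The die block is home against the fence and the job is handed in, at about 10 s on the robot's clock. `close_job()` gives no verdict, so the checks below are my own.

**What I did:** I pushed the +y corner with closed fingers to take the block from about 41° to 25° askew. I then half-opened the fingers and pushed on the back face at two points, which carried it forward and turned it to within 0.4° of square while it was still 52 mm from the fence. A straight push followed, gentle at the end, until the force rose from about 6 to 13 N with no further motion. Then I backed off and lifted clear.

**Last checks:**
- **Flush and centred:** the final close picture shows the ground face parallel to the fence with no visible gap. The last valid measurement put the block's middle within about 1 mm of the fence's middle.
- **Fence position:** a close-up measurement agreed with my first estimate to about 1 mm and 0.3°.
- **Guide pins and bystanders:** the fingers pushed on the back face only, away from the pins. I did not measure the caliper, weight, hex key or tape again at the end, but the arm never worked near them.
- **Failed check:** my automatic edge measurement merged the block with the fence once they nearly touched, so I ignored that reading and went by the force and the picture.

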